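Deburr a clamped plate with three forward file strokes

TASK

Take the orange-handled file from the blue mat and run it flat across the sloping top edge of the aluminium plate in the spring clamp, three times: long strokes, red nose leading, from the front part of the blade to its rear part, lightly pressed so that the clamp gives a little but does not bottom out. File only on the forward (downhill, away from you) strokes and lift the file well clear of the plate for each return. Then lay the file back flat on the mat without dropping it, and do not disturb the glassware and bottles.

Things in the scene. Friction and masses are not known exactly. Their poses are not given: they have to be found in the camera images.
- plate: Aluminium plate, 64 mm wide, 9 mm thick, 35 mm proud of the blue jaws. Origin: centre of its narrow top edge, the face to be filed (9 x 64 mm), about 130 mm above the worktop. x: forward stroke direction, across the thickness, away from the robot and 25 degrees downhill; y: along the edge, level; z: the edge face's normal, leaning 25 degrees from vertical, away from the robot. A file flat on the edge has its axes parallel to these.
- clamp_base: Fixed foot of the clamp, a dark steel plate 150 x 120 mm (x, y) on the worktop. Origin on the worktop straight under the middle of the filed edge (130 mm below it), 46 mm beyond the foot's centre; x away from the robot, z up. Above it a blue head floats on springs with the jaws and the plate: joints clamp_drag and clamp_press.
- clamp_drag (a joint): Travel in m of the floating head along the plate's x, -0.012 to 0.012, sprung to 0 at 0.3 N per mm. Rubbing the file forward drags it positive by a few mm; dragging the file backward drives it negative. Beyond -2.5 mm counts as filing on the return.
- clamp_press (a joint): Travel in m of the head along the plate's -z as the file presses, 0 (free, upper stop) to 0.012 (bottomed). About 0.6 N of preload, then 0.5 N per mm. 3 to 7 mm is a good light pressure.
- file_grip (a point): The file: steel blade 180 x 28 x 6 mm, teeth underneath, with an orange grip bar on top, 90 mm long, 20 mm wide, from 6 to 50 mm above the underside. This point: middle of the grip, 30 mm above the toothed underside, midway along the blade. x: along the blade to the red nose; y: across (20 mm wide grip); z: up out of the grip. Mass 0.15 to 0.3 kg, balanced at the middle.
- file_face (a point): Centre of the file's toothed underside (28 mm wide, 180 mm long), 30 mm under the middle of the grip. Axes as the grip's.
- file_nose (a point): Underside of the file at its red nose end, 90 mm ahead of the centre.
- file: The file as a body, origin and axes as file_face.
- mat: Blue fabric-covered mat 270 x 150 x 4 mm fixed on the worktop; origin at the centre of its underside, x along its length.
- beaker_mid (a point): Small glass beaker with blue contents, 50 mm wide, 56 mm tall, loose bystander; point half-way up.
- sample_mid (a point): Round white sample bottle, 47 mm wide, 100 mm tall, loose bystander; point half-way up.
- square_mid (a point): Square white sample bottle, 69 mm wide, 116 mm tall, loose bystander; point half-way up.

How it is judged (in metres and radians):
On the way, in this order (a step that is already met when the one before it is completed fails the run):
1. first stroke begun: red nose beyond the plate, middle of the file at least 20 mm short of the edge, toothed face flat (10 degrees) on the edge and pressed on it (x of file_face in the frame of plate below -0.02 m and x of file_nose in the frame of plate above 0.01 m and contact force between file and plate above 0.8 N and angle between the z axis of file_face and the z axis of plate, either way round below 0.17 rad and y of file_face in the frame of plate between -0.03 and 0.03 m), for 0.05 s.
2. first stroke finished: middle of the file at least 20 mm past the edge, still flat and pressed, the clamp head dragged forward (x of file_face in the frame of plate above 0.02 m and value of joint clamp_drag above 0.001 m and contact force between file and plate above 0.8 N and angle between the z axis of file_face and the z axis of plate, either way round below 0.17 rad and y of file_face in the frame of plate between -0.03 and 0.03 m).
3. file lifted at least 8 mm off the edge after the first stroke, at the far end (x of file_face in the frame of plate above 0 m and z of file_face in the frame of plate above 0.008 m and contact force between file and plate below 0.05 N).
4. second stroke begun: red nose beyond the plate, middle of the file at least 20 mm short of the edge, toothed face flat (10 degrees) on the edge and pressed on it (all of step 1), for 0.05 s.
5. second stroke finished: middle of the file at least 20 mm past the edge, still flat and pressed, the clamp head dragged forward (all of step 2).
6. file lifted at least 8 mm off the edge after the second stroke, at the far end (all of step 3).
7. third stroke begun: red nose beyond the plate, middle of the file at least 20 mm short of the edge, toothed face flat (10 degrees) on the edge and pressed on it (all of step 4), for 0.05 s.
8. third stroke finished: middle of the file at least 20 mm past the edge, still flat and pressed, the clamp head dragged forward (all of step 5).
9. file lifted at least 8 mm off the edge after the third stroke, at the far end (all of step 6).
At the end, for the whole second after the job is handed in: After three forward strokes with the file lifted for each return, the file lies released and at rest, teeth down and flat (within 6 degrees) on the mat, its centre within the mat's outline, and the clamp head is back at its free position (within 2 mm) (angle between file_face's own z axis and vertical below 0.1 rad and z of file_face in the frame of mat between 0.001 and 0.008 m and x of file_face in the frame of mat between -0.135 and 0.135 m and y of file_face in the frame of mat between -0.075 and 0.075 m and contact force between file and the fingers below 0.05 N and linear speed of file below 0.02 m/s and value of joint clamp_drag between -0.002 and 0.002 m and value of joint clamp_press below 0.002 m); the robot touches nothing.
It fails at once if the file is dragged backward on the plate (clamp head driven back more than 2.5 mm) (value of joint clamp_drag below -0.0025 m).
It fails at once if the plate is pressed so hard that the clamp bottoms out (value of joint clamp_press above 0.0115 m).
It fails at once if the file is dropped (falls free from more than about 15 mm) (contact force between file and the fingers below 0.01 N and linear speed of file above 0.55 m/s).
It fails at once if the beaker or a sample bottle is shifted by more than 25 mm (distance of any of beaker_mid, sample_mid, square_mid from where it was at the start of the episode above 0.025 m).
It also fails if it takes over 64 s, if anything falls off the work surface, if the arm or the gripper's body presses on something with over 40 N, if the wrist force passes 120 N, or if a joint passes its speed limit or range.

ROBOT

A 7-joint arm with a two-finger parallel gripper is mounted at the origin on a cart in front of the work surface, level with it; the furniture and walls round the work are solid. World frame = base frame: x ahead of the robot, y to its left, z up, the work surface at z = 0. Lengths are in m, angles in degrees, forces in N, time in s.
With the tool pointing down it reaches from about 0.425 to 0.875 m from the base axis. Payload 4.7 kg.
Tool frame: the origin (TCP) lies midway between the tips of the shut fingers; the grasp point (between the pads) lies 19 mm behind it (env.grip_depth is the distance from the TCP to the grasp point, in m); z points along the fingers, y is the line along which they close (so a half turn about z gives the same grasp; the last joint's range is limited). The gripper opens to 87 mm and grips with 3 to 60 N. Pads are 19 mm wide; open, the fingers measure 117 mm over their backs; the gripper's body (75 mm by 190 mm) begins 51 mm behind the grasp point.
Start: joints at [-73.333, 18.392, -4.016, 83.108, 1.295, 78.541, -3.26], TCP at [0.178, 0.625, 0.223] pointing down, gripper open.
Joint ranges: [-163.93, 163.93], [-17.29, 119.83], [-79.2, 71.16], [3.27, 140.29], [-89.18, 269.18], [5.43, 117.66], [-154.24, 154.24]. Speed limits (degrees/s): [147.25, 147.25, 180, 180, 180, 180, 180].

INTERFACE

Orientations are given as [roll, pitch, yaw] about the fixed x, y, z axes, in that order (R = Rz(yaw) Ry(pitch) Rx(roll)).
In Python, from cell import get_obs, optics, env, nets gives the robot as it stands.
- The arm moves only by the shell command python3 -m creep 'ROWS' [FORCE]. ROWS is JSON, a list of rows, each an object of numbers: "wx", "wy", "wz": the turn, a rotation vector about the tool's x, y, z in degrees; "tx", "ty", "tz": the shift along the tool's x, y, z in mm; "gripper": the opening, from -1 (shut) to 1 (fully open). A call has 1 to 5 rows; each row is the pose to reach, as a shift and turn from the pose commanded when the call began, along the tool's axes at that moment; what a row does not reach only later rows make up. A row lasts 1/12 s, in which the tool goes at most 41.7 mm and 7.16 degrees, less where a joint would pass 70% of its speed; a pose out of reach is approached as far as the arm can. A call with a gripper value outside its range is refused whole. The fingers move at their own pace and stop on an object; FORCE is the grip in N (left out, the last holds). Time passes only in rows, so rows that repeat a pose let the fingers close. It gives the time, the measured TCP pose, the force, the opening and the grip force at its end, in the units of the state.
- get_obs(): the state, without advancing time (a new reading comes with each control period).
- optics.read_camera(name): name is "side" or "top" or "wrist"; returns (picture, depth): 480x640x3 uint8, red, green, blue; 480x640 float32, m along the optical axis (not along the pixel's ray), 0 where there is no reading.
- optics.camera_info(name): a dict with "fovy" (degrees; the focal length in pixels is half the picture's height over the tangent of half this angle, whatever the lens; pixels are square), "cx", "cy" (the principal point, pixels), "R" (3x3) and "t" (3): a world point X has camera coordinates R X + t; the wrist camera has in their place "tool_from_camera" (4x4, takes a point from camera to tool coordinates, whose origin is the TCP and whose axes are the flange's). Camera axes: x right, y down, z forward; pixel columns grow to the right and rows downward; lengths in m; the calibration is good to about 2 mm. A picture is of the moment at which its call begins: read the wrist's pose just before it. camera_info takes no time and is no camera call.
- env.sign_off(): hands the job in; it is judged then, once.
Trained networks look in the newest picture that a camera, given by its name, has taken for a name from the list of things; names that differ only in an ending like _2 or _b are one class to them, and where a whole thing is asked for, a point or a joint stands for the part that bears it (a point fixed in the world has none). Each returns a list of dicts, best first, with "confidence" (0 to 1); they miss things now and then, are a little off and sometimes report something else, mostly with a low value. They report only what shows in the picture. A call takes as long as a camera call.
- nets.look_for(query, camera): "point" ([x, y, z] in m, in world coordinates, good to about 4 mm: the middle of the surface that is visible of it).
- nets.place_of(query, camera): "point" ([x, y, z] in m, in world coordinates, good to about 4 mm: a listed point, or the origin of a listed thing).
The state is a dict: "time_s": time; "qpos": joint angles; "joint_velocities": joint speeds; "effort": joint torques, N m; "tool_pos": TCP position; "tool_rot": TCP orientation; "force": force on the tool from outside, world axes, zero at the start; "wrist_torque": the same for the moment, N m; "grip_width": finger opening in m; "grasp_force": force on a finger pad.
Only numpy, scipy, OpenCV 4.12 (cv2) and the standard library are available. Lean on these libraries where they do the work, as an engineer would, in place of code of your own. Each camera call takes 0.05 s, during which the arm holds its last target. There are 200 camera calls.

## Working session

There is one attempt and no reset: what is moved stays moved. The work goes in short steps, Python scripts to look and compute and a shell command to move; the robot and the scene stay as the last step left them, time stands still between calls to the robot, and variables do not carry over. Pictures are saved under pics/ and viewed, at most 10 in all, crops included, and the job is handed in when it is done.

```bash
mkdir -p pics; ls; cat > h.py <<'E'
import numpy as np, cv2
from scipy.spatial.transform import Rotation as Rn
from cell import get_obs, optics, env, nets
def cam(name):
    o=get_obs(); p,d=optics.read_camera(name); i=optics.camera_info(name)
    f=240/np.tan(np.radians(i["fovy"])/2)
    v,u=np.mgrid[:480,:640]
    c=np.stack([(u-i["cx"])*d/f,(v-i["cy"])*d/f,d],-1)
    if "R" in i: w=(c-np.array(i["t"]))@np.array(i["R"])
    else:
        T=np.array(i["tool_from_camera"]); R=Rn.from_euler("xyz",o["tool_rot"],degrees=True).as_matrix()
        w=(c@T[:3,:3].T+T[:3,3])@R.T+o["tool_pos"]
    w[d==0]=np.nan
    return p,w
E
python3 - <<'E'
from h import *
print({k:np.round(v,3).tolist() for k,v in get_obs().items()})
for c in ("top","side"):
    p,w=cam(c); cv2.imwrite(f"pics/{c}0.png",p[...,::-1]); np.save(c+"0.npy",w); np.save(c+"p.npy",p)
    for q in ("plate","clamp_base","file_grip","file_face","file_nose","mat","beaker_mid","sample_mid","square_mid"):
        print(c,q,[(np.round(r["point"],3).tolist(),round(r["confidence"],2)) for r in nets.place_of(q,c)[:2]])
print(get_obs()["time_s"])
E
```

```text
pics
{'time_s': 0.0, 'qpos': [-73.334, 18.439, -4.015, 83.174, 1.296, 78.54, -3.262], 'joint_velocities': [-0.054, -0.013, -0.073, -0.045, 0.03, 0.089, 0.138], 'effort': [-0.0, -49.129, -0.404, -31.253, -0.064, 0.043, 0.0], 'tool_pos': [0.178, 0.625, 0.221], 'tool_rot': [-179.892, 0.006, 164.142], 'force': [0.213, -0.268, 0.048], 'wrist_torque': [0.045, -0.047, -0.033], 'grasp_force': 0.0, 'grip_width': 0.087}
top plate [([0.56, 0.21, 0.129], 0.54), ([0.618, -0.246, 0.001], 0.5)]
top clamp_base [([0.563, 0.209, 0.002], 0.97)]
top file_grip [([0.535, -0.221, 0.028], 0.98)]
top file_face [([0.533, -0.222, 0.007], 0.87), ([0.504, -0.422, 0.053], 0.55)]
top file_nose [([0.621, -0.248, -0.0], 0.79)]
top mat [([0.533, -0.233, -0.0], 0.69)]
top beaker_mid [([0.398, 0.023, 0.022], 0.67)]
top sample_mid [([0.746, -0.012, 0.051], 0.64)]
top square_mid [([0.504, -0.42, 0.056], 0.87), ([0.562, 0.206, -0.0], 0.72)]
side plate [([0.56, 0.208, 0.131], 0.7), ([0.619, -0.24, 0.006], 0.52)]
side clamp_base [([0.564, 0.205, -0.002], 0.81), ([0.564, 0.21, 0.128], 0.33)]
side file_grip [([0.535, -0.224, 0.035], 0.86)]
side file_face [([0.534, -0.221, 0.005], 0.91), ([0.531, -0.237, -0.002], 0.38)]
side file_nose [([0.619, -0.24, 0.004], 0.79)]
side mat [([0.533, -0.238, -0.001], 0.57)]
side beaker_mid [([0.394, 0.02, 0.027], 0.57), ([0.621, -0.243, 0.007], 0.38)]
side sample_mid [([0.743, -0.013, 0.05], 0.96)]
side square_mid [([0.499, -0.42, 0.059], 0.56)]
1.0
```

View pics/top0.png

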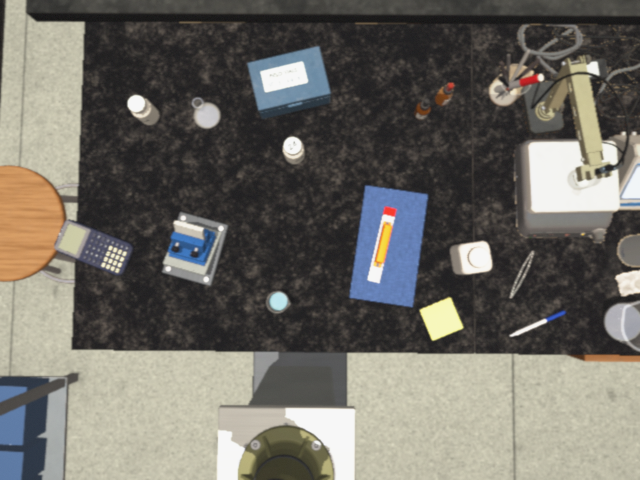

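View pics/side0.png

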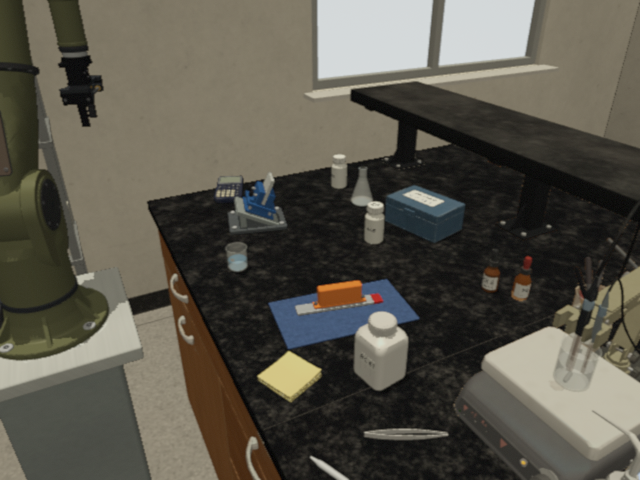

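```bash
python3 - <<'E'
from h import *
for c in ("top","side"):
    w=np.load(c+"0.npy"); p=np.load(c+"p.npy"); hsv=cv2.cvtColor(p,cv2.COLOR_RGB2HSV).astype(int)
    x,y,z=w[...,0],w[...,1],w[...,2]
    def rep(n,m):
        q=w[m]; 
        if len(q)<10: print(c,n,len(q)); return
        r=cv2.minAreaRect(q[:,:2].astype(np.float32)*1000)
        print(c,n,len(q),"med",np.round(np.median(q,0),4),"rect",np.round(r[0],1),np.round(r[1],1),round(r[2],1),"z",np.round(np.percentile(q[:,2],[2,50,98]),4))
    rep("griptop",(abs(x-.535)<.1)&(abs(y+.22)<.08)&(z>.046)&(z<.064))
    rep("plate",(abs(x-.56)<.03)&(abs(y-.21)<.06)&(z>.115)&(z<.15))
    rep("plateedge",(abs(x-.56)<.03)&(abs(y-.21)<.06)&(z>.124)&(z<.15))
    rep("mat",(abs(x-.535)<.2)&(abs(y+.23)<.15)&(z>-.004)&(z<.012)&(hsv[...,0]>95)&(hsv[...,0]<130)&(hsv[...,1]>80))
    rep("tall",(x>.35)&(x<.9)&(z>.13)&(abs(y)<.5))
E
```

```text
top griptop 341 med [ 0.5331 -0.2206  0.0527] rect [ 533.1 -221.2] [20.3 89.6] 77.0 z [0.0475 0.0527 0.0585]
top plate 211 med [0.5596 0.2088 0.1278] rect [559. 209.] [64.7 16.4] 74.9 z [0.1167 0.1278 0.1336]
top plateedge 146 med [0.5616 0.2061 0.1292] rect [560.7 208.5] [64.8 12.4] 75.4 z [0.1244 0.1292 0.1339]
top mat 6296 med [ 0.5281 -0.2496  0.0033] rect [ 530.8 -239.6] [155.9 274.8] 82.0 z [-0.0022  0.0033  0.0087]
top tall 57 med [0.5616 0.2062 0.1312] rect [561.9 206.6] [61.5  9.2] 73.9 z [0.1301 0.1312 0.1358]
side griptop 379 med [ 0.5305 -0.2274  0.0541] rect [ 531.5 -223.8] [22.7 88.4] 76.5 z [0.0465 0.0541 0.057 ]
side plate 89 med [0.5562 0.1963 0.1271] rect [558.8 204.8] [68.7 16.6] 73.8 z [0.1158 0.1271 0.1338]
side plateedge 58 med [0.5581 0.1997 0.1306] rect [560.  204.9] [66.8 12.2] 75.9 z [0.1243 0.1306 0.1339]
side mat 4293 med [ 0.4893 -0.2581  0.0053] rect [ 532.4 -236.1] [164.  278.2] 82.0 z [0.0014 0.0053 0.0076]
side tall 37 med [0.5606 0.1974 0.1314] rect [ 713.4 -126. ] [ 45.2 776. ] 24.6 z [0.1303 0.1314 0.1341]
```

```bash
cat >> h.py <<'E'
def delta(pos,R,o=None):
    "shift (mm) and turn (deg) in tool axes from the measured pose to pos, R"
    o=o or get_obs(); R0=Rn.from_euler("xyz",o["tool_rot"],degrees=True)
    t=R0.inv().apply(np.array(pos)-o["tool_pos"])*1000; w=(R0.inv()*R).as_rotvec(degrees=True)
    print("t",np.round(t,1),"w",np.round(w,2)); return t,w
def down(yaw): return Rn.from_euler("xyz",[180,0,yaw],degrees=True)
E
python3 - <<'E'
from h import *
delta([.48,.1,.25],down(166.7)); 
R0=Rn.from_euler("xyz",get_obs()["tool_rot"],degrees=True)
print(R0.inv().apply([53,-321,-50]))
E
```

```text
t [-434.4 -422.7  -27.4] w [ 0.01  0.   -2.55]
[-138.67343765 -294.31735647   49.96970454]
```

```bash
A='[{"tx":-145,"ty":-141,"tz":-9},{"tx":-145,"ty":-141,"tz":-9},{"tx":-145,"ty":-141,"tz":-9},{"tx":-145,"ty":-141,"tz":-9},{"tx":-145,"ty":-141,"tz":-9}]'; unset A
python3 -m creep '[{"tx":-145,"ty":-141,"tz":-9,"gripper":1},{"tx":-145,"ty":-141,"tz":-9},{"tx":-145,"ty":-141,"tz":-9},{"tx":-145,"ty":-141,"tz":-9},{"tx":-145,"ty":-141,"tz":-9}]'
python3 -m creep '[{"tx":-145,"ty":-141,"tz":-9},{"tx":-145,"ty":-141,"tz":-9},{"tx":-145,"ty":-141,"tz":-9},{"tx":-145,"ty":-141,"tz":-9},{"tx":-145,"ty":-141,"tz":-9}]'
python3 -m creep '[{"tx":-145,"ty":-141,"tz":-9,"wz":-2.5},{"tx":-145,"ty":-141,"tz":-9,"wz":-2.5},{"tx":-145,"ty":-141,"tz":-9,"wz":-2.5},{"tx":-145,"ty":-141,"tz":-9,"wz":-2.5},{"tx":-145,"ty":-141,"tz":-9,"wz":-2.5}]'
python3 - <<'E'
from h import *
o=get_obs(); print(np.round(o["tool_pos"],4),np.round(o["tool_rot"],2),np.round(o["qpos"],1))
delta([.533,-.221,.2],down(166.7))
E
```

```text
[0.1776 0.6253 0.2226] [179.99   0.   164.15] [-73.3  18.4  -4.   83.1   1.3  78.5  -3.3]
t [-573.1 -717.    22.5] w [ 0.01  0.   -2.55]validation failed for argument at $[0]...
validation failed for argument at $[0]...
validation failed for argument at $[0]...
```

```bash
python3 -m creep '[{"wx":0,"wy":0,"wz":0,"tx":-145,"ty":-141,"tz":-9,"gripper":1},{"wx":0,"wy":0,"wz":0,"tx":-145,"ty":-141,"tz":-9,"gripper":1},{"wx":0,"wy":0,"wz":0,"tx":-145,"ty":-141,"tz":-9,"gripper":1},{"wx":0,"wy":0,"wz":0,"tx":-145,"ty":-141,"tz":-9,"gripper":1},{"wx":0,"wy":0,"wz":0,"tx":-145,"ty":-141,"tz":-9,"gripper":1}]'
```

```text
time_s: 1.42
tool_pos: [0.2802, 0.4474, 0.2318]
tool_rot: [180.0, 0.0, 164.1]
force: [1.4, 0.3, 0.0]
grip_width: 0.0868
grasp_force: 0.0
```

```bash
python3 -m creep '[{"wx":0,"wy":0,"wz":-2.5,"tx":-145,"ty":-141,"tz":-9,"gripper":1},{"wx":0,"wy":0,"wz":-2.5,"tx":-145,"ty":-141,"tz":-9,"gripper":1},{"wx":0,"wy":0,"wz":-2.5,"tx":-145,"ty":-141,"tz":-9,"gripper":1},{"wx":0,"wy":0,"wz":-2.5,"tx":-145,"ty":-141,"tz":-9,"gripper":1},{"wx":0,"wy":0,"wz":-2.5,"tx":-145,"ty":-141,"tz":-9,"gripper":1}]'
python3 -m creep '[{"wx":0,"wy":0,"wz":0,"tx":-145,"ty":-141,"tz":-9,"gripper":1},{"wx":0,"wy":0,"wz":0,"tx":-145,"ty":-141,"tz":-9,"gripper":1},{"wx":0,"wy":0,"wz":0,"tx":-145,"ty":-141,"tz":-9,"gripper":1},{"wx":0,"wy":0,"wz":0,"tx":-145,"ty":-141,"tz":-9,"gripper":1},{"wx":0,"wy":0,"wz":0,"tx":-145,"ty":-141,"tz":-9,"gripper":1}]'
python3 - <<'E'
from h import *
p,w=cam("wrist"); cv2.imwrite("pics/w1.png",p[...,::-1]); 
o=get_obs(); print(np.round(o["tool_pos"],4),np.round(o["tool_rot"],2),np.round(o["qpos"],1))
print(np.round(optics.camera_info("wrist")["tool_from_camera"],3))
delta([.533,-.221,.15],down(166.7))
E
```

```text
time_s: 1.83
tool_pos: [0.3809, 0.2719, 0.2411]
tool_rot: [180.0, 0.0, 166.5]
force: [0.6, 0.0, 0.1]
grip_width: 0.087
grasp_force: 0.0
time_s: 2.25
tool_pos: [0.4893, 0.1011, 0.2502]
tool_rot: [180.0, 0.1, 166.5]
force: [1.4, 1.0, -0.1]
grip_width: 0.0872
grasp_force: 0.0
[0.4928 0.0935 0.2507] [-179.86    0.33  166.01] [-40.5  -1.6  26.2 102.4   1.   78.8  61.5]
[[ 0.001 -0.96  -0.282  0.077]
 [ 1.     0.001  0.002  0.   ]
 [-0.001 -0.282  0.96  -0.162]
 [ 0.     0.     0.     1.   ]]
t [-114.4 -295.2  102.1] w [-0.15  0.33 -0.69]
```

```bash
python3 -m creep '[{"wx":0,"wy":0,"wz":0,"tx":-57,"ty":-147,"tz":50,"gripper":1},{"wx":0,"wy":0,"wz":0,"tx":-57,"ty":-147,"tz":50,"gripper":1},{"wx":0,"wy":0,"wz":0,"tx":-57,"ty":-147,"tz":50,"gripper":1},{"wx":0,"wy":0,"wz":0,"tx":-57,"ty":-147,"tz":50,"gripper":1}]'
python3 -m creep '[{"wx":0,"wy":0,"wz":0,"tx":-57,"ty":-147,"tz":50,"gripper":1},{"wx":0,"wy":0,"wz":0,"tx":-57,"ty":-147,"tz":50,"gripper":1},{"wx":0,"wy":0,"wz":0,"tx":-57,"ty":-147,"tz":50,"gripper":1},{"wx":0,"wy":0,"wz":0,"tx":-57,"ty":-147,"tz":50,"gripper":1},{"wx":0,"wy":0,"wz":0,"tx":-57,"ty":-147,"tz":50,"gripper":1}]' | sed -n 1,3p
python3 -m creep '[{"wx":0,"wy":0,"wz":0,"tx":0,"ty":0,"tz":0,"gripper":1},{"wx":0,"wy":0,"wz":0,"tx":0,"ty":0,"tz":0,"gripper":1}]' >/dev/null
python3 - <<'E'
from h import *
p,w=cam("wrist"); cv2.imwrite("pics/w2.png",p[...,::-1]); 
o=get_obs(); print(np.round(o["tool_pos"],4),np.round(o["tool_rot"],2),np.round(o["qpos"],1))
for q in ("file_grip","file_face","file_nose"): print(q,[(np.round(r["point"],4),round(r["confidence"],2)) for r in nets.place_of(q,"wrist")[:1]])
x,y,z=w[...,0],w[...,1],w[...,2]
m=(abs(x-.535)<.1)&(abs(y+.22)<.08)&(z>.046)&(z<.064); q=w[m]
print(m.sum(),np.median(q,0),cv2.minAreaRect(q[:,:2].astype(np.float32)*1000))
delta([.533,-.221,.015],down(166.7))
E
```

```text
time_s: 2.63
tool_pos: [0.5096, -0.0538, 0.1994]
tool_rot: [180.0, 0.1, 166.7]
force: [1.3, 0.0, -0.5]
grip_width: 0.0871
grasp_force: 0.0
time_s: 3.05
tool_pos: [0.5283, -0.2173, 0.1475]
tool_rot: [-179.6, -0.1, 166.0]
[ 0.5315 -0.2067  0.1497] [1.7994e+02 1.0000e-02 1.6674e+02] [-18.4  13.7  42.7 101.5 -10.   68.6 103.9]
file_grip [(array([ 0.5332, -0.2142,  0.0335]), 0.74)]
file_face [(array([ 0.527 , -0.2196,  0.0027]), 0.79)]
file_nose [(array([ 0.6205, -0.241 ,  0.0028]), 0.95)]
2721 [ 0.52894984 -0.2192889   0.05372664] ((532.4976806640625, -220.3338623046875), (20.0131893157959, 88.410888671875), 76.59130096435547)
t [ -4.4 -14.  135.1] w [0.07 0.06 0.11]
```

View pics/w2.png

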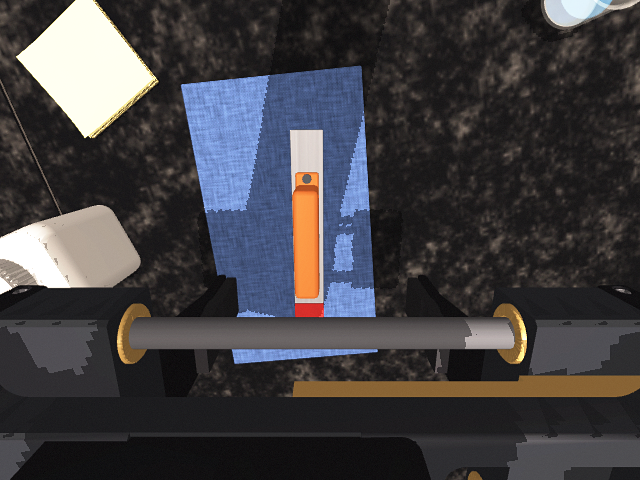

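```bash
python3 -m creep '[{"wx":0,"wy":0,"wz":0,"tx":-4,"ty":-14,"tz":30,"gripper":1},{"wx":0,"wy":0,"wz":0,"tx":-4,"ty":-14,"tz":60,"gripper":1},{"wx":0,"wy":0,"wz":0,"tx":-4,"ty":-14,"tz":80,"gripper":1},{"wx":0,"wy":0,"wz":0,"tx":-4,"ty":-14,"tz":90,"gripper":1},{"wx":0,"wy":0,"wz":0,"tx":-4,"ty":-14,"tz":90,"gripper":1}]'
python3 - <<'E'
from h import *
delta([.533,-.221,.016],down(166.6))
E
```

```text
time_s: 3.83
tool_pos: [0.5305, -0.2211, 0.0576]
tool_rot: [180.0, -0.2, 166.7]
force: [-0.7, -0.0, 0.3]
grip_width: 0.0871
grasp_force: 0.0
t [-2.6  0.6 41.6] w [ 0.03 -0.22  0.13]
```

```bash
python3 -m creep '[{"wx":0,"wy":0,"wz":0,"tx":-2,"ty":0,"tz":20,"gripper":1},{"wx":0,"wy":0,"wz":0,"tx":-2,"ty":0,"tz":35,"gripper":1},{"wx":0,"wy":0,"wz":0,"tx":-2,"ty":0,"tz":41,"gripper":1},{"wx":0,"wy":0,"wz":0,"tx":-2,"ty":0,"tz":41,"gripper":1},{"wx":0,"wy":0,"wz":0,"tx":-2,"ty":0,"tz":41,"gripper":1}]'
python3 -m creep '[{"wx":0,"wy":0,"wz":0,"tx":0,"ty":0,"tz":0,"gripper":-0.4},{"wx":0,"wy":0,"wz":0,"tx":0,"ty":0,"tz":0,"gripper":-0.4},{"wx":0,"wy":0,"wz":0,"tx":0,"ty":0,"tz":0,"gripper":-1},{"wx":0,"wy":0,"wz":0,"tx":0,"ty":0,"tz":0,"gripper":-1},{"wx":0,"wy":0,"wz":0,"tx":0,"ty":0,"tz":0,"gripper":-1}]' 55
python3 -m creep '[{"wx":0,"wy":0,"wz":0,"tx":0,"ty":0,"tz":0,"gripper":-1},{"wx":0,"wy":0,"wz":0,"tx":0,"ty":0,"tz":0,"gripper":-1},{"wx":0,"wy":0,"wz":0,"tx":0,"ty":0,"tz":0,"gripper":-1},{"wx":0,"wy":0,"wz":0,"tx":0,"ty":0,"tz":0,"gripper":-1},{"wx":0,"wy":0,"wz":0,"tx":0,"ty":0,"tz":0,"gripper":-1}]' 55
```

```text
time_s: 4.25
tool_pos: [0.5345, -0.2234, 0.0198]
tool_rot: [180.0, 0.1, 166.7]
force: [0.1, 0.3, 0.5]
grip_width: 0.0871
grasp_force: 0.0
time_s: 4.67
tool_pos: [0.5338, -0.2233, 0.0189]
tool_rot: [180.0, 0.0, 166.6]
force: [-0.1, -0.3, 0.1]
grip_width: 0.0613
grasp_force: 0.0
time_s: 5.08
tool_pos: [0.5336, -0.2233, 0.0185]
tool_rot: [180.0, -0.0, 166.6]
force: [0.8, 0.1, -0.0]
grip_width: 0.0279
grasp_force: 0.0
```

```bash
python3 -m creep '[{"wx":0,"wy":0,"wz":0,"tx":0,"ty":0,"tz":2,"gripper":-1},{"wx":0,"wy":0,"wz":0,"tx":0,"ty":0,"tz":2,"gripper":-1},{"wx":0,"wy":0,"wz":0,"tx":0,"ty":0,"tz":2,"gripper":-1},{"wx":0,"wy":0,"wz":0,"tx":0,"ty":0,"tz":2,"gripper":-1},{"wx":0,"wy":0,"wz":0,"tx":0,"ty":0,"tz":2,"gripper":-1}]' 55
python3 -m creep '[{"wx":0,"wy":0,"wz":0,"tx":0,"ty":0,"tz":0,"gripper":-1},{"wx":0,"wy":0,"wz":0,"tx":0,"ty":0,"tz":0,"gripper":-1},{"wx":0,"wy":0,"wz":0,"tx":0,"ty":0,"tz":0,"gripper":-1}]' 55
```

```text
time_s: 5.5
tool_pos: [0.5338, -0.2231, 0.0165]
tool_rot: [180.0, 0.0, 166.7]
force: [1.7, 2.0, -0.5]
grip_width: 0.0196
grasp_force: 55.2
time_s: 5.75
tool_pos: [0.5336, -0.2234, 0.0165]
tool_rot: [-180.0, -0.0, 166.6]
force: [0.7, 1.1, -0.5]
grip_width: 0.0199
grasp_force: 55.2
```

```bash
cat >> h.py <<'E'
P=np.array([.561,.208,.130]); PSI=-15; TZ=.0125; TX=.0017
Rp=Rn.from_euler("ZY",[PSI,25],degrees=True)   # plate axes
Rt=Rp*Rn.from_euler("y",180,degrees=True)      # tool axes when flat
def tcp(X,Z,Y=0): return P+Rp.apply([X+TX,Y,Z+TZ])
def face(o=None):
    o=o or get_obs(); R=Rn.from_euler("xyz",o["tool_rot"],degrees=True)
    f=np.array(o["tool_pos"])+R.apply([TX,0,TZ]); e=(Rt.inv()*R).as_rotvec(degrees=True)
    print("face in plate mm",np.round(Rp.inv().apply(f-P)*1000,1),"rot err",np.round(e,1),"F in plate",np.round(Rp.inv().apply(o["force"]),2),"t",round(o["time_s"],2))
E
python3 -m creep '[{"wx":0,"wy":0,"wz":0,"tx":0,"ty":0,"tz":-10,"gripper":-1},{"wx":0,"wy":0,"wz":0,"tx":0,"ty":0,"tz":-40,"gripper":-1},{"wx":0,"wy":0,"wz":0,"tx":0,"ty":0,"tz":-80,"gripper":-1},{"wx":0,"wy":0,"wz":0,"tx":0,"ty":0,"tz":-120,"gripper":-1},{"wx":0,"wy":0,"wz":0,"tx":0,"ty":0,"tz":-120,"gripper":-1}]'
python3 -m creep '[{"wx":0,"wy":0,"wz":0,"tx":0,"ty":30,"tz":-40,"gripper":-1},{"wx":0,"wy":0,"wz":0,"tx":0,"ty":60,"tz":-80,"gripper":-1},{"wx":0,"wy":0,"wz":0,"tx":0,"ty":90,"tz":-110,"gripper":-1},{"wx":0,"wy":0,"wz":0,"tx":0,"ty":90,"tz":-110,"gripper":-1},{"wx":0,"wy":0,"wz":0,"tx":0,"ty":90,"tz":-110,"gripper":-1}]'
python3 - <<'E'
from h import *
o=get_obs(); print(np.round(o["qpos"],1),o["force"])
print(tcp(-.05,.05)); delta(tcp(-.05,.05),Rt)
E
```

```text
time_s: 6.17
tool_pos: [0.5375, -0.2267, 0.1448]
tool_rot: [-179.9, 0.7, 166.6]
force: [1.2, -2.1, -2.0]
grip_width: 0.0197
grasp_force: 55.2
time_s: 6.58
tool_pos: [0.5571, -0.1324, 0.2503]
tool_rot: [179.8, 0.3, 167.0]
force: [1.2, 0.1, -2.5]
grip_width: 0.0193
grasp_force: 55.2
[-26.1   9.1  41.5  93.7  -6.3  79.2  93.2] [ 1.2262148   0.11366498 -2.50645878]
[0.54423054 0.21249336 0.2070567 ]
t [ 90.7 332.9  43.6] w [-0.27 25.34  1.96]
```

```bash
python3 -m creep '[{"wx":0,"wy":0,"wz":0,"tx":10,"ty":35,"tz":0,"gripper":-1},{"wx":0,"wy":3,"wz":0,"tx":20,"ty":70,"tz":0,"gripper":-1},{"wx":0,"wy":7,"wz":1,"tx":30,"ty":105,"tz":0,"gripper":-1},{"wx":0,"wy":10,"wz":1,"tx":40,"ty":140,"tz":0,"gripper":-1},{"wx":0,"wy":12,"wz":1,"tx":45,"ty":170,"tz":0,"gripper":-1}]'
python3 -m creep '[{"wx":0,"wy":0,"wz":0,"tx":0,"ty":0,"tz":0,"gripper":-1},{"wx":0,"wy":0,"wz":0,"tx":0,"ty":0,"tz":0,"gripper":-1}]' >/dev/null
python3 - <<'E'
from h import *
o=get_obs(); print(np.round(o["qpos"],1),o["force"],o["tool_pos"])
delta(tcp(-.05,.05),Rt)
E
```

```text
time_s: 7.0
tool_pos: [0.5491, 0.0409, 0.2454]
tool_rot: [-179.8, -12.2, 165.6]
force: [1.2, 0.6, -2.7]
grip_width: 0.0199
grasp_force: 55.2
[-33.4  16.8  35.8  86.9 -12.   91.4  79. ] [-0.01165192 -1.79955861 -2.17367874] [0.54962664 0.04060625 0.2446085 ]
t [ 38.6 165.5  45.9] w [-0.51 12.88  0.67]
```

```bash
python3 -m creep '[{"wx":0,"wy":3,"wz":0,"tx":10,"ty":35,"tz":0,"gripper":-1},{"wx":0,"wy":6,"wz":0,"tx":20,"ty":70,"tz":5,"gripper":-1},{"wx":0,"wy":9,"wz":0,"tx":30,"ty":105,"tz":15,"gripper":-1},{"wx":0,"wy":12,"wz":0,"tx":38,"ty":140,"tz":30,"gripper":-1},{"wx":-0.5,"wy":13,"wz":0.5,"tx":38,"ty":165,"tz":45,"gripper":-1}]'
python3 -m creep '[{"wx":0,"wy":0,"wz":0,"tx":0,"ty":0,"tz":0,"gripper":-1},{"wx":0,"wy":0,"wz":0,"tx":0,"ty":0,"tz":0,"gripper":-1},{"wx":0,"wy":0,"wz":0,"tx":0,"ty":0,"tz":0,"gripper":-1}]' >/dev/null
python3 - <<'E'
from h import *
o=get_obs(); print(np.round(o["qpos"],1),o["force"],o["tool_pos"])
delta(tcp(-.05,.05),Rt); face()
for c in ("top","side","wrist"):
    p,w=cam(c); cv2.imwrite(f"pics/{c}3.png",p[...,::-1]); np.save(c+"3.npy",w)
    for q in ("plate","clamp_base","file_face","file_nose","file_grip"):
        print(c,q,[(np.round(Rp.inv().apply(np.array(r["point"])-P)*1000,1),np.round(r["point"],3),round(r["confidence"],2)) for r in nets.place_of(q,c)[:1]])
face()
E
```

```text
time_s: 7.58
tool_pos: [0.5459, 0.2126, 0.2089]
tool_rot: [179.8, -25.1, 165.1]
force: [-0.2, 0.2, -2.9]
grip_width: 0.0196
grasp_force: 55.2
[-36.4  29.9  30.5  76.9 -23.9 100.5  69. ] [-0.99643922 -0.58176053 -2.52899847] [0.5463851  0.20794367 0.21006673]
t [1.7 3.8 4.1] w [ 0.12  0.09 -0.15]
face in plate mm [-48.3  -3.8  54.1] rot err [-0.1 -0.1  0.1] F in plate [ 0.33 -0.82 -2.64] t 7.83
top plate [(array([-3.3,  1.1,  2.2]), array([0.559, 0.21 , 0.133]), 0.6)]
top clamp_base [(array([  58.9,    0.7, -114.4]), array([0.566, 0.207, 0.001]), 0.71)]
top file_face [(array([-47.3,  -4.1,  55.1]), array([0.541, 0.209, 0.2  ]), 0.39)]
top file_nose []
top file_grip [(array([-42.3,  -6.7,  81.3]), array([0.555, 0.203, 0.222]), 0.57)]
side plate [(array([ 2.7,  4.1, -1.6]), array([0.564, 0.212, 0.127]), 0.71)]
side clamp_base [(array([  58.4,   -0.5, -118. ]), array([ 0.564,  0.207, -0.002]), 0.92)]
side file_face [(array([-50.9,  -0.7,  54.3]), array([0.538, 0.213, 0.201]), 0.9)]
side file_nose [(array([40.5, -1.4, 55.4]), array([0.619, 0.191, 0.163]), 0.96)]
side file_grip [(array([-46. ,  -5.2,  86.9]), array([0.555, 0.204, 0.228]), 0.83)]
wrist plate []
wrist clamp_base []
wrist file_face []
wrist file_nose [(array([-52.3,   2.3,  81.6]), array([0.549, 0.214, 0.226]), 0.28)]
wrist file_grip [(array([-52.5,   1.5,  82.5]), array([0.549, 0.213, 0.227]), 0.88)]
face in plate mm [-49.7  -0.6  53.5] rot err [-0.2  0.  -0.1] F in plate [ 0.64  0.67 -2.05] t 8.73
```

View pics/side3.png

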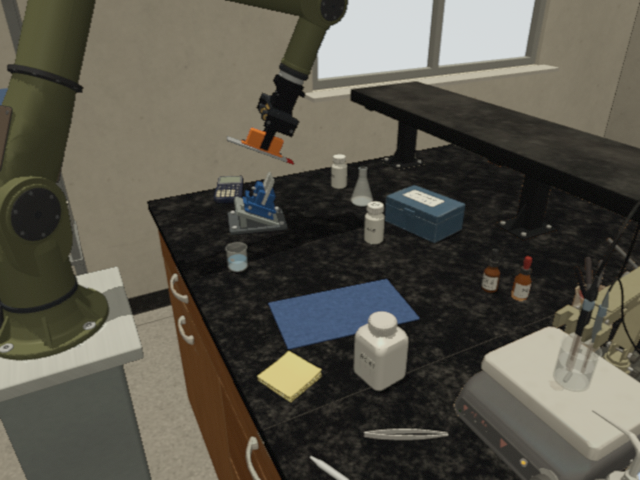

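View pics/wrist3.png

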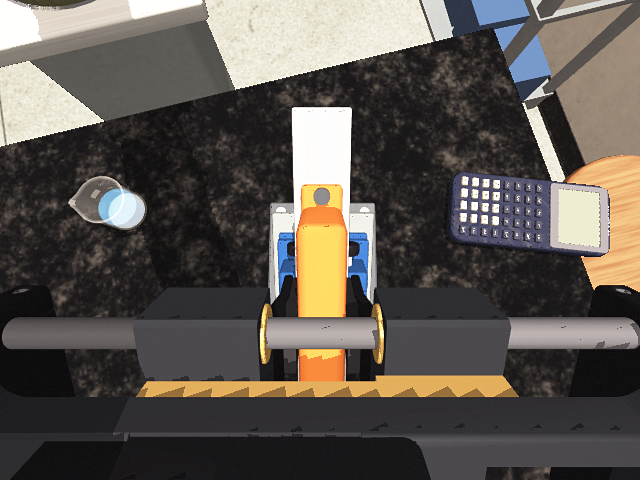

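```bash
python3 -m creep '[{"wx":0,"wy":0,"wz":0,"tx":0,"ty":0,"tz":20,"gripper":-1},{"wx":0,"wy":0,"wz":0,"tx":0,"ty":0,"tz":38,"gripper":-1},{"wx":0,"wy":0,"wz":0,"tx":0,"ty":0,"tz":45,"gripper":-1},{"wx":0,"wy":0,"wz":0,"tx":0,"ty":0,"tz":45,"gripper":-1},{"wx":0,"wy":0,"wz":0,"tx":0,"ty":0,"tz":45,"gripper":-1}]' >/dev/null
python3 - <<'E'
from h import *
for i in range(6): face(); optics.read_camera("side")
E
python3 -m creep '[{"wx":0,"wy":0,"wz":0,"tx":0,"ty":0,"tz":2,"gripper":-1},{"wx":0,"wy":0,"wz":0,"tx":0,"ty":0,"tz":4,"gripper":-1},{"wx":0,"wy":0,"wz":0,"tx":0,"ty":0,"tz":6,"gripper":-1},{"wx":0,"wy":0,"wz":0,"tx":0,"ty":0,"tz":8,"gripper":-1},{"wx":0,"wy":0,"wz":0,"tx":0,"ty":0,"tz":8,"gripper":-1}]' >/dev/null
python3 - <<'E'
from h import *
for i in range(6): face(); optics.read_camera("side")
E
```

```text
face in plate mm [-49.8  -0.4   8.8] rot err [-0.2  0.  -0.1] F in plate [ 1.01  0.23 -2.21] t 9.15
face in plate mm [-49.5  -0.4   9.5] rot err [-0.2 -0.1 -0.1] F in plate [ 1.36  0.95 -2.4 ] t 9.2
face in plate mm [-49.3  -0.4   9.8] rot err [-0.2 -0.1 -0.1] F in plate [ 1.32 -0.67 -2.47] t 9.25
face in plate mm [-49.2  -0.4   9.9] rot err [-0.2 -0.1 -0.1] F in plate [ 1.79 -0.22 -1.1 ] t 9.3
face in plate mm [-49.2  -0.4   9.8] rot err [-0.2 -0.1 -0.1] F in plate [ 0.66  0.08 -1.58] t 9.35
face in plate mm [-49.3  -0.5   9.6] rot err [-0.2 -0.1 -0.1] F in plate [ 1.08  0.28 -2.51] t 9.4
face in plate mm [-49.8  -0.5   0.1] rot err [-0.2  0.  -0.1] F in plate [ 0.39 -0.51 -1.69] t 9.87
face in plate mm [-49.8  -0.5   0.4] rot err [-0.2  0.  -0.1] F in plate [ 1.15  0.11 -1.35] t 9.92
face in plate mm [-49.7  -0.5   0.6] rot err [-0.2 -0.  -0.1] F in plate [ 1.31 -0.68 -0.63] t 9.97
face in plate mm [-49.7  -0.5   0.7] rot err [-0.2 -0.  -0.1] F in plate [ 0.53 -0.31 -1.53] t 10.02
face in plate mm [-49.6  -0.5   0.8] rot err [-0.2 -0.  -0.1] F in plate [ 1.53 -0.74 -1.3 ] t 10.07
face in plate mm [-49.7  -0.5   0.8] rot err [-0.2 -0.  -0.1] F in plate [ 1.    0.09 -1.76] t 10.12
```

```bash
python3 -m creep '[{"wx":0,"wy":0,"wz":0,"tx":0,"ty":0,"tz":2,"gripper":-1},{"wx":0,"wy":0,"wz":0,"tx":0,"ty":0,"tz":4,"gripper":-1},{"wx":0,"wy":0,"wz":0,"tx":0,"ty":0,"tz":5,"gripper":-1},{"wx":0,"wy":0,"wz":0,"tx":0,"ty":0,"tz":5,"gripper":-1}]' >/dev/null
python3 - <<'E'
from h import *
for i in range(8): face(); p,w=cam("side")
cv2.imwrite("pics/s4.png",cv2.resize(p[120:270,170:330,::-1],(640,600),interpolation=cv2.INTER_CUBIC))
E
```

```text
face in plate mm [-49.6  -0.5  -4.3] rot err [-0.2 -0.  -0.1] F in plate [ 0.89 -0.05  1.6 ] t 10.5
face in plate mm [-49.6  -0.5  -4.2] rot err [-0.2 -0.  -0.1] F in plate [ 0.49 -0.35  0.73] t 10.55
face in plate mm [-49.6  -0.5  -4.1] rot err [-0.2 -0.  -0.1] F in plate [ 1.64 -0.27  2.12] t 10.6
face in plate mm [-49.6  -0.5  -4.1] rot err [-0.2 -0.  -0.1] F in plate [ 0.94 -0.49  0.86] t 10.65
face in plate mm [-49.6  -0.5  -4.2] rot err [-0.2 -0.  -0.1] F in plate [ 1.83 -0.36  0.74] t 10.7
face in plate mm [-49.6  -0.5  -4.2] rot err [-0.2 -0.  -0.1] F in plate [ 0.68 -0.24  0.78] t 10.75
face in plate mm [-49.6  -0.5  -4.2] rot err [-0.2 -0.  -0.1] F in plate [ 0.78 -0.61  1.31] t 10.8
face in plate mm [-49.7  -0.5  -4.3] rot err [-0.2 -0.  -0.1] F in plate [ 0.29 -1.01  0.41] t 10.85
```

View pics/s4.png

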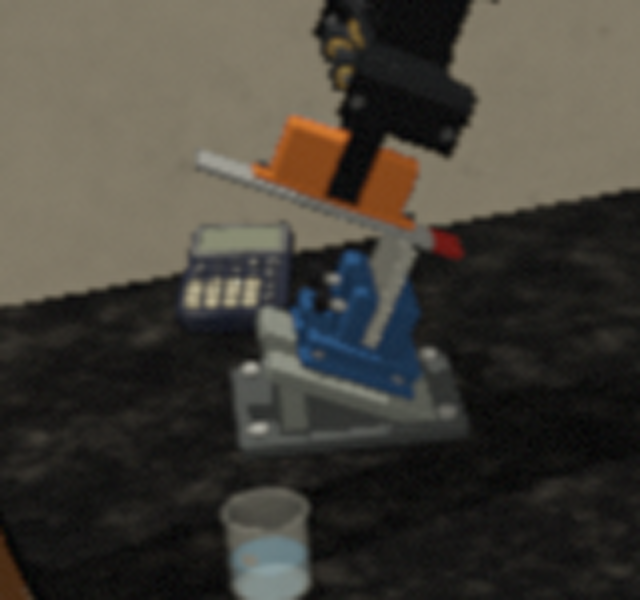

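```bash
python3 -m creep '[{"wx":0,"wy":0,"wz":0,"tx":-6,"ty":0,"tz":0,"gripper":-1},{"wx":0,"wy":0,"wz":0,"tx":-16,"ty":0,"tz":0,"gripper":-1},{"wx":0,"wy":0,"wz":0,"tx":-28,"ty":0,"tz":0,"gripper":-1},{"wx":0,"wy":0,"wz":0,"tx":-40,"ty":0,"tz":0,"gripper":-1},{"wx":0,"wy":0,"wz":0,"tx":-50,"ty":0,"tz":0,"gripper":-1}]' >/dev/null
python3 -c 'from h import *; face()'
python3 -m creep '[{"wx":0,"wy":0,"wz":0,"tx":-12,"ty":0,"tz":0,"gripper":-1},{"wx":0,"wy":0,"wz":0,"tx":-24,"ty":0,"tz":0,"gripper":-1},{"wx":0,"wy":0,"wz":0,"tx":-36,"ty":0,"tz":0,"gripper":-1},{"wx":0,"wy":0,"wz":0,"tx":-46,"ty":0,"tz":0,"gripper":-1},{"wx":0,"wy":0,"wz":0,"tx":-54,"ty":0,"tz":0,"gripper":-1}]' >/dev/null
python3 - <<'E'
from h import *
face()
for i in range(4): p,w=cam("side"); face()
cv2.imwrite("pics/s5.png",cv2.resize(p[120:270,170:330,::-1],(640,600),interpolation=cv2.INTER_CUBIC))
E
```

```text
face in plate mm [ 1.9 -0.7 -4.9] rot err [-0.2  0.  -0.1] F in plate [-1.02  0.85  2.29] t 11.32
face in plate mm [55.6 -0.9 -5.1] rot err [-0.2  0.1 -0. ] F in plate [-1.95 -0.16  0.96] t 11.73
face in plate mm [56.8 -1.2 -5.5] rot err [-0.1  0.   0. ] F in plate [0.03 0.61 0.82] t 11.78
face in plate mm [55.7 -1.  -5.3] rot err [-0.1  0.  -0. ] F in plate [-0.29 -0.02  1.64] t 11.83
face in plate mm [55. -1. -5.] rot err [-0.1  0.  -0. ] F in plate [-0.51 -1.19  0.69] t 11.88
face in plate mm [54.6 -1.  -4.7] rot err [-0.1  0.  -0.1] F in plate [-0.62 -2.04  0.73] t 11.93
```

View pics/s5.png

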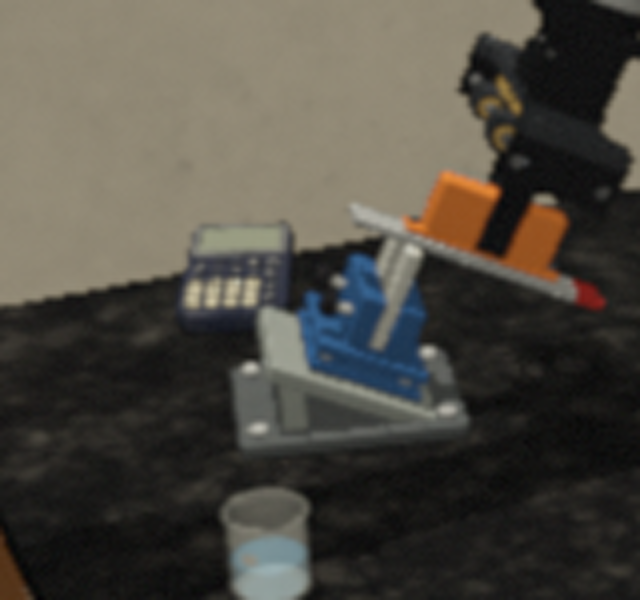

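```bash
python3 -m creep '[{"wx":0,"wy":0,"wz":0,"tx":0,"ty":0,"tz":-8,"gripper":-1},{"wx":0,"wy":0,"wz":0,"tx":0,"ty":0,"tz":-20,"gripper":-1},{"wx":0,"wy":0,"wz":0,"tx":0,"ty":0,"tz":-35,"gripper":-1},{"wx":0,"wy":0,"wz":0,"tx":0,"ty":0,"tz":-40,"gripper":-1},{"wx":0,"wy":0,"wz":0,"tx":0,"ty":0,"tz":-40,"gripper":-1}]' >/dev/null
python3 -c 'from h import *; face()'
python3 -m creep '[{"wx":0,"wy":0,"wz":0,"tx":25,"ty":0,"tz":0,"gripper":-1},{"wx":0,"wy":0,"wz":0,"tx":55,"ty":0,"tz":0,"gripper":-1},{"wx":0,"wy":0,"wz":0,"tx":85,"ty":0,"tz":0,"gripper":-1},{"wx":0,"wy":0,"wz":0,"tx":104,"ty":0,"tz":0,"gripper":-1},{"wx":0,"wy":0,"wz":0,"tx":104,"ty":0,"tz":0,"gripper":-1}]' >/dev/null
python3 -m creep '[{"wx":0,"wy":0,"wz":0,"tx":0,"ty":0,"tz":0,"gripper":-1},{"wx":0,"wy":0,"wz":0,"tx":0,"ty":0,"tz":10,"gripper":-1},{"wx":0,"wy":0,"wz":0,"tx":0,"ty":0,"tz":22,"gripper":-1},{"wx":0,"wy":0,"wz":0,"tx":0,"ty":0,"tz":30,"gripper":-1},{"wx":0,"wy":0,"wz":0,"tx":0,"ty":0,"tz":30,"gripper":-1}]' >/dev/null
python3 -m creep '[{"wx":0,"wy":0,"wz":0,"tx":0,"ty":0,"tz":0,"gripper":-1},{"wx":0,"wy":0,"wz":0,"tx":0,"ty":0,"tz":0,"gripper":-1}]' >/dev/null
python3 - <<'E'
from h import *
for i in range(3): face(); p,w=cam("side")
for q in ("plate","file_face","file_nose"):
        print(q,[(np.round(Rp.inv().apply(np.array(r["point"])-P)*1000,1),np.round(r["point"],3),round(r["confidence"],2)) for r in nets.place_of(q,"side")[:1]])
E
```

```text
face in plate mm [54.7 -0.2 37.5] rot err [-0.3 -0.2 -0.1] F in plate [ 0.41 -0.03 -1.79] t 12.35
face in plate mm [-49.1  -0.7   5.5] rot err [-0.2 -0.  -0.1] F in plate [ 0.43 -0.42 -1.41] t 13.35
face in plate mm [-49.2  -0.6   5.9] rot err [-0.2 -0.  -0.1] F in plate [ 1.55  0.96 -1.96] t 13.4
face in plate mm [-49.2  -0.6   6.1] rot err [-0.2 -0.1 -0.1] F in plate [ 0.49 -0.44 -1.49] t 13.45
plate [(array([2.7, 2.2, 0.8]), array([0.564, 0.209, 0.13 ]), 0.67)]
file_face [(array([-50. ,   0.8,   4. ]), array([0.519, 0.22 , 0.155]), 0.8)]
file_nose [(array([42.4,  0.6,  7.6]), array([0.601, 0.198, 0.119]), 0.79)]
```

```bash
python3 -m creep '[{"wx":0,"wy":0,"wz":0,"tx":0,"ty":0,"tz":3,"gripper":-1},{"wx":0,"wy":0,"wz":0,"tx":0,"ty":0,"tz":5,"gripper":-1},{"wx":0,"wy":0,"wz":0,"tx":0,"ty":0,"tz":8,"gripper":-1},{"wx":0,"wy":0,"wz":0,"tx":0,"ty":0,"tz":10,"gripper":-1},{"wx":0,"wy":0,"wz":0,"tx":0,"ty":0,"tz":10,"gripper":-1}]' >/dev/null
python3 - <<'E'
from h import *
for i in range(6): face(); p,w=cam("side")
E
```

```text
face in plate mm [-49.6  -0.5  -4.4] rot err [-0.2 -0.  -0.1] F in plate [ 0.29 -0.18  0.85] t 14.07
face in plate mm [-49.6  -0.5  -4.2] rot err [-0.2 -0.  -0.1] F in plate [ 1.5  -0.03  1.51] t 14.12
face in plate mm [-49.6  -0.5  -4. ] rot err [-0.2 -0.  -0.1] F in plate [ 1.01 -0.37  1.23] t 14.17
face in plate mm [-49.6  -0.5  -4. ] rot err [-0.2 -0.  -0.1] F in plate [1.79 0.9  1.28] t 14.22
face in plate mm [-49.5  -0.5  -4. ] rot err [-0.2 -0.  -0.1] F in plate [0.72 0.38 1.15] t 14.27
face in plate mm [-49.6  -0.5  -4.1] rot err [-0.2 -0.  -0.1] F in plate [0.83 0.24 0.81] t 14.32
```

Same press as before; second stroke, lift and return.

```bash
python3 -m creep '[{"wx":0,"wy":0,"wz":0,"tx":-6,"ty":0,"tz":0,"gripper":-1},{"wx":0,"wy":0,"wz":0,"tx":-16,"ty":0,"tz":0,"gripper":-1},{"wx":0,"wy":0,"wz":0,"tx":-28,"ty":0,"tz":0,"gripper":-1},{"wx":0,"wy":0,"wz":0,"tx":-40,"ty":0,"tz":0,"gripper":-1},{"wx":0,"wy":0,"wz":0,"tx":-50,"ty":0,"tz":0,"gripper":-1}]' >/dev/null
python3 -c 'from h import *; face()'
python3 -m creep '[{"wx":0,"wy":0,"wz":0,"tx":-12,"ty":0,"tz":0,"gripper":-1},{"wx":0,"wy":0,"wz":0,"tx":-24,"ty":0,"tz":0,"gripper":-1},{"wx":0,"wy":0,"wz":0,"tx":-36,"ty":0,"tz":0,"gripper":-1},{"wx":0,"wy":0,"wz":0,"tx":-46,"ty":0,"tz":0,"gripper":-1},{"wx":0,"wy":0,"wz":0,"tx":-54,"ty":0,"tz":0,"gripper":-1}]' >/dev/null
python3 -c 'from h import *; face()'
python3 -m creep '[{"wx":0,"wy":0,"wz":0,"tx":0,"ty":0,"tz":-8,"gripper":-1},{"wx":0,"wy":0,"wz":0,"tx":0,"ty":0,"tz":-20,"gripper":-1},{"wx":0,"wy":0,"wz":0,"tx":0,"ty":0,"tz":-35,"gripper":-1},{"wx":0,"wy":0,"wz":0,"tx":0,"ty":0,"tz":-40,"gripper":-1},{"wx":0,"wy":0,"wz":0,"tx":0,"ty":0,"tz":-40,"gripper":-1}]' >/dev/null
python3 -c 'from h import *; face()'
python3 -m creep '[{"wx":0,"wy":0,"wz":0,"tx":25,"ty":0,"tz":0,"gripper":-1},{"wx":0,"wy":0,"wz":0,"tx":55,"ty":0,"tz":0,"gripper":-1},{"wx":0,"wy":0,"wz":0,"tx":85,"ty":0,"tz":0,"gripper":-1},{"wx":0,"wy":0,"wz":0,"tx":104,"ty":0,"tz":0,"gripper":-1},{"wx":0,"wy":0,"wz":0,"tx":104,"ty":0,"tz":0,"gripper":-1}]' >/dev/null
python3 -m creep '[{"wx":0,"wy":0,"wz":0,"tx":0,"ty":0,"tz":0,"gripper":-1},{"wx":0,"wy":0,"wz":0,"tx":0,"ty":0,"tz":10,"gripper":-1},{"wx":0,"wy":0,"wz":0,"tx":0,"ty":0,"tz":22,"gripper":-1},{"wx":0,"wy":0,"wz":0,"tx":0,"ty":0,"tz":30,"gripper":-1},{"wx":0,"wy":0,"wz":0,"tx":0,"ty":0,"tz":30,"gripper":-1}]' >/dev/null
python3 -m creep '[{"wx":0,"wy":0,"wz":0,"tx":0,"ty":0,"tz":0,"gripper":-1},{"wx":0,"wy":0,"wz":0,"tx":0,"ty":0,"tz":0,"gripper":-1}]' >/dev/null
python3 -c 'from h import *; face()'
python3 -m creep '[{"wx":0,"wy":0,"wz":0,"tx":0,"ty":0,"tz":3,"gripper":-1},{"wx":0,"wy":0,"wz":0,"tx":0,"ty":0,"tz":5,"gripper":-1},{"wx":0,"wy":0,"wz":0,"tx":0,"ty":0,"tz":8,"gripper":-1},{"wx":0,"wy":0,"wz":0,"tx":0,"ty":0,"tz":10,"gripper":-1},{"wx":0,"wy":0,"wz":0,"tx":0,"ty":0,"tz":10,"gripper":-1}]' >/dev/null
python3 - <<'E'
from h import *
for i in range(5): face(); p,w=cam("side")
cv2.imwrite("pics/s6.png",cv2.resize(p[120:270,170:330,::-1],(640,600),interpolation=cv2.INTER_CUBIC))
E
```

```text
face in plate mm [ 1.9 -0.7 -4.9] rot err [-0.2  0.  -0.1] F in plate [-0.92 -0.65  1.47] t 14.78
face in plate mm [55.6 -0.8 -5.1] rot err [-0.1  0.1 -0. ] F in plate [-1.7  -0.75  0.35] t 15.2
face in plate mm [55.1 -0.5 37.2] rot err [-0.2 -0.2 -0.1] F in plate [ 1.53 -1.27 -2.3 ] t 15.62
face in plate mm [-49.1  -0.7   5.5] rot err [-0.2 -0.  -0.1] F in plate [ 1.14 -0.54 -2.01] t 16.62
face in plate mm [-49.5  -0.5  -4.2] rot err [-0.2 -0.  -0.1] F in plate [ 1.7  -0.72  0.71] t 17.03
face in plate mm [-49.5  -0.5  -4. ] rot err [-0.2 -0.1 -0.1] F in plate [-0.07 -0.52  1.53] t 17.08
face in plate mm [-49.5  -0.5  -3.9] rot err [-0.2 -0.1 -0.1] F in plate [1.14 0.32 0.53] t 17.13
face in plate mm [-49.5  -0.5  -3.9] rot err [-0.2 -0.1 -0.1] F in plate [ 1.87 -0.95  0.64] t 17.18
face in plate mm [-49.5  -0.5  -3.9] rot err [-0.2 -0.1 -0.1] F in plate [ 0.5  -0.6   1.42] t 17.23
```

View pics/s6.png

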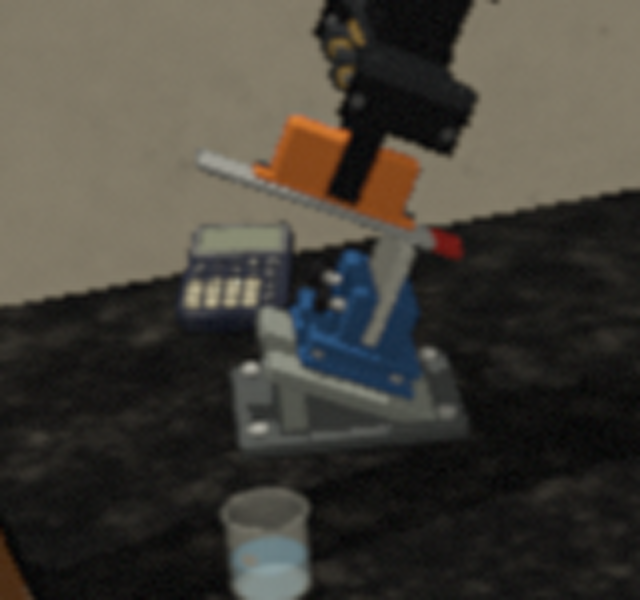

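The file sits on the edge at (400,235) with the red nose beyond it at (447,243), unchanged from the first stroke's start. Third stroke, then lift well up.

```bash
python3 -m creep '[{"wx":0,"wy":0,"wz":0,"tx":-6,"ty":0,"tz":0,"gripper":-1},{"wx":0,"wy":0,"wz":0,"tx":-16,"ty":0,"tz":0,"gripper":-1},{"wx":0,"wy":0,"wz":0,"tx":-28,"ty":0,"tz":0,"gripper":-1},{"wx":0,"wy":0,"wz":0,"tx":-40,"ty":0,"tz":0,"gripper":-1},{"wx":0,"wy":0,"wz":0,"tx":-50,"ty":0,"tz":0,"gripper":-1}]' >/dev/null
python3 -c 'from h import *; face()'
python3 -m creep '[{"wx":0,"wy":0,"wz":0,"tx":-12,"ty":0,"tz":0,"gripper":-1},{"wx":0,"wy":0,"wz":0,"tx":-24,"ty":0,"tz":0,"gripper":-1},{"wx":0,"wy":0,"wz":0,"tx":-36,"ty":0,"tz":0,"gripper":-1},{"wx":0,"wy":0,"wz":0,"tx":-46,"ty":0,"tz":0,"gripper":-1},{"wx":0,"wy":0,"wz":0,"tx":-54,"ty":0,"tz":0,"gripper":-1}]' >/dev/null
python3 -c 'from h import *; face()'
python3 -m creep '[{"wx":0,"wy":0,"wz":0,"tx":0,"ty":0,"tz":-8,"gripper":-1},{"wx":0,"wy":0,"wz":0,"tx":0,"ty":0,"tz":-20,"gripper":-1},{"wx":0,"wy":0,"wz":0,"tx":0,"ty":0,"tz":-35,"gripper":-1},{"wx":0,"wy":0,"wz":0,"tx":0,"ty":0,"tz":-40,"gripper":-1},{"wx":0,"wy":0,"wz":0,"tx":0,"ty":0,"tz":-40,"gripper":-1}]' >/dev/null
python3 -c 'from h import *; face()'
python3 -m creep '[{"wx":0,"wy":0,"wz":0,"tx":25,"ty":0,"tz":-10,"gripper":-1},{"wx":0,"wy":0,"wz":0,"tx":55,"ty":0,"tz":-20,"gripper":-1},{"wx":0,"wy":0,"wz":0,"tx":85,"ty":0,"tz":-25,"gripper":-1},{"wx":0,"wy":0,"wz":0,"tx":104,"ty":0,"tz":-25,"gripper":-1},{"wx":0,"wy":0,"wz":0,"tx":104,"ty":0,"tz":-25,"gripper":-1}]' >/dev/null
python3 - <<'E'
from h import *
face()
o=get_obs(); print(np.round(o["tool_pos"],4),np.round(o["qpos"],1),o["grasp_force"])
delta([.535,-.22,.2],down(166.6))
E
```

```text
face in plate mm [ 1.9 -0.6 -4.9] rot err [-0.2  0.  -0.1] F in plate [-0.79 -0.89  1.01] t 17.7
face in plate mm [55.6 -0.8 -5.1] rot err [-0.2  0.1 -0. ] F in plate [-1.07 -0.41  1.34] t 18.12
face in plate mm [55.1 -0.5 37.2] rot err [-0.2 -0.2 -0.1] F in plate [ 1.24 -0.73 -1.86] t 18.53
face in plate mm [-53.5   1.   61.8] rot err [-0.3  0.  -0.4] F in plate [ 3.17  1.11 -2.33] t 18.95
[0.5462 0.2129 0.2192] [-36.6  29.7  30.5  76.1 -24.2 101.4  69. ] 55.20212065894157
t [ -97.  -421.6  -27.7] w [  0.74 -25.    -1.26]
```

```bash
python3 -m creep '[{"wx":0,"wy":-1,"wz":0,"tx":-8,"ty":-35,"tz":-8,"gripper":-1},{"wx":0,"wy":-4,"wz":0,"tx":-16,"ty":-72,"tz":-15,"gripper":-1},{"wx":0,"wy":-7,"wz":0,"tx":-25,"ty":-110,"tz":-20,"gripper":-1},{"wx":0,"wy":-10,"wz":0,"tx":-35,"ty":-148,"tz":-25,"gripper":-1},{"wx":0,"wy":-13,"wz":0,"tx":-45,"ty":-185,"tz":-28,"gripper":-1}]' 
python3 - <<'E'
from h import *
delta([.535,-.22,.2],down(166.6))
E
```

```text
time_s: 19.37
tool_pos: [0.5514, 0.0159, 0.2217]
tool_rot: [179.8, -11.9, 165.1]
force: [0.3, -0.5, -1.9]
grip_width: 0.0197
grasp_force: 55.2
t [ -48.5 -232.2   11.2] w [  0.34 -11.85  -1.56]
```

```bash
python3 -m creep '[{"wx":0,"wy":-3,"wz":0,"tx":-10,"ty":-40,"tz":0,"gripper":-1},{"wx":0,"wy":-6,"wz":0,"tx":-20,"ty":-80,"tz":0,"gripper":-1},{"wx":0,"wy":-9,"wz":0,"tx":-30,"ty":-120,"tz":0,"gripper":-1},{"wx":0,"wy":-12,"wz":-1,"tx":-39,"ty":-160,"tz":5,"gripper":-1},{"wx":0,"wy":-12,"wz":-1.5,"tx":-44,"ty":-195,"tz":10,"gripper":-1}]' 
python3 -m creep '[{"wx":0,"wy":0,"wz":0,"tx":0,"ty":0,"tz":0,"gripper":-1},{"wx":0,"wy":0,"wz":0,"tx":0,"ty":0,"tz":0,"gripper":-1},{"wx":0,"wy":0,"wz":0,"tx":0,"ty":0,"tz":0,"gripper":-1}]' >/dev/null
python3 - <<'E'
from h import *
delta([.535,-.22,.0165],down(166.6)); print(np.round(get_obs()["qpos"],1))
for q in ("file_face","file_nose","file_grip","mat"):
    for c in ("top","side"):
        cam(c); print(c,q,[(np.round(r["point"],4),round(r["confidence"],2)) for r in nets.place_of(q,c)[:1]])
print(get_obs()["tool_pos"])
E
```

```text
time_s: 19.78
tool_pos: [0.5386, -0.1834, 0.2022]
tool_rot: [179.6, 0.1, 166.5]
force: [0.2, 0.2, -2.0]
grip_width: 0.0196
grasp_force: 55.2
t [ -4.3 -41.5 184.9] w [ 0.42 -0.08 -0.11]
[-22.   11.1  43.3  97.8  -8.3  74.4  99.5]
top file_face []
side file_face [(array([ 0.5394, -0.1762,  0.1894]), 0.87)]
top file_nose [(array([0.5623, 0.2051, 0.0008]), 0.54)]
side file_nose [(array([ 0.6257, -0.2027,  0.1925]), 0.7)]
top file_grip []
side file_grip [(array([ 0.5402, -0.1831,  0.2202]), 0.94)]
top mat []
side mat [(array([ 0.5312, -0.2406, -0.0012]), 0.97)]
[ 0.54074985 -0.18066831  0.20251944]
```

```bash
python3 -m creep '[{"wx":0,"wy":0,"wz":0,"tx":-4,"ty":-25,"tz":25,"gripper":-1},{"wx":0.4,"wy":0,"wz":0,"tx":-4,"ty":-40,"tz":60,"gripper":-1},{"wx":0.4,"wy":0,"wz":0,"tx":-4,"ty":-41,"tz":95,"gripper":-1},{"wx":0.4,"wy":0,"wz":0,"tx":-4,"ty":-41,"tz":125,"gripper":-1},{"wx":0.4,"wy":0,"wz":0,"tx":-4,"ty":-41,"tz":140,"gripper":-1}]' >/dev/null
python3 -m creep '[{"wx":0,"wy":0,"wz":0,"tx":0,"ty":0,"tz":10,"gripper":-1},{"wx":0,"wy":0,"wz":0,"tx":0,"ty":0,"tz":20,"gripper":-1},{"wx":0,"wy":0,"wz":0,"tx":0,"ty":0,"tz":28,"gripper":-1},{"wx":0,"wy":0,"wz":0,"tx":0,"ty":0,"tz":30,"gripper":-1},{"wx":0,"wy":0,"wz":0,"tx":0,"ty":0,"tz":30,"gripper":-1}]' >/dev/null
python3 -m creep '[{"wx":0,"wy":0,"wz":0,"tx":0,"ty":0,"tz":0,"gripper":-1},{"wx":0,"wy":0,"wz":0,"tx":0,"ty":0,"tz":0,"gripper":-1},{"wx":0,"wy":0,"wz":0,"tx":0,"ty":0,"tz":0,"gripper":-1}]' 
python3 - <<'E'
from h import *
delta([.535,-.22,.0165],down(166.6))
for i in range(3): p,w=cam("side"); print(np.round(get_obs()["force"],2))
for q in ("file_face","file_nose"): print(q,[(np.round(r["point"],4),round(r["confidence"],2)) for r in nets.place_of(q,"side")[:1]])
cv2.imwrite("pics/s7.png",cv2.resize(p[250:370,240:440,::-1],(800,480),interpolation=cv2.INTER_CUBIC))
E
```

```text
time_s: 21.92
tool_pos: [0.536, -0.2207, 0.0331]
tool_rot: [-180.0, 0.1, 166.5]
force: [0.5, 0.3, -2.0]
grip_width: 0.0194
grasp_force: 55.2
t [ 1.2  0.5 16.6] w [-0.02  0.1  -0.09]
[ 0.08  0.4  -1.88]
[ 0.28 -0.32 -2.72]
[ 0.47  0.29 -2.6 ]
file_face [(array([ 0.5319, -0.2191,  0.0222]), 0.93)]
file_nose [(array([ 0.6223, -0.2405,  0.0221]), 0.85)]
```

View pics/s7.png

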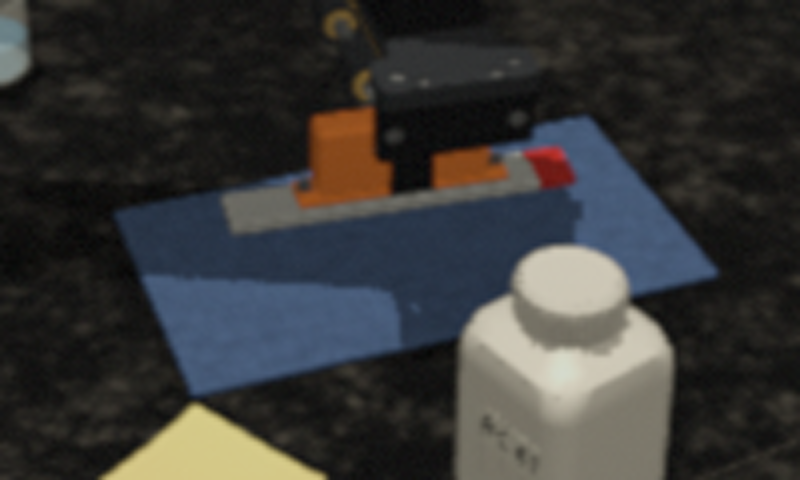

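```bash
python3 -m creep '[{"wx":0,"wy":0,"wz":0,"tx":0,"ty":0,"tz":5,"gripper":-1},{"wx":0,"wy":0,"wz":0,"tx":0,"ty":0,"tz":10,"gripper":-1},{"wx":0,"wy":0,"wz":0,"tx":0,"ty":0,"tz":13,"gripper":-1},{"wx":0,"wy":0,"wz":0,"tx":0,"ty":0,"tz":15,"gripper":-1},{"wx":0,"wy":0,"wz":0,"tx":0,"ty":0,"tz":16,"gripper":-1}]' >/dev/null
python3 -m creep '[{"wx":0,"wy":0,"wz":0,"tx":0,"ty":0,"tz":0.5,"gripper":-1},{"wx":0,"wy":0,"wz":0,"tx":0,"ty":0,"tz":0.5,"gripper":-1},{"wx":0,"wy":0,"wz":0,"tx":0,"ty":0,"tz":0.5,"gripper":-1},{"wx":0,"wy":0,"wz":0,"tx":0,"ty":0,"tz":0.5,"gripper":-1}]'
python3 - <<'E'
from h import *
for i in range(4): cam("side"); o=get_obs(); print(np.round(o["force"],2),np.round(o["tool_pos"],4))
E
```

```text
time_s: 22.92
tool_pos: [0.5347, -0.2203, 0.0165]
tool_rot: [180.0, -0.1, 166.5]
force: [-4.5, 2.2, 8.0]
grip_width: 0.0198
grasp_force: 55.3
[-4.35  2.84  6.81] [ 0.5347 -0.2204  0.0165]
[-4.54  1.85  7.3 ] [ 0.5347 -0.2203  0.0165]
[-5.16  1.48  6.37] [ 0.5347 -0.2204  0.0165]
[-3.86  1.77  6.95] [ 0.5347 -0.2203  0.0165]
```

```bash
python3 -m creep '[{"wx":0,"wy":0,"wz":0,"tx":0,"ty":0,"tz":-0.5,"gripper":-1},{"wx":0,"wy":0,"wz":0,"tx":0,"ty":0,"tz":-0.5,"gripper":0.2},{"wx":0,"wy":0,"wz":0,"tx":0,"ty":0,"tz":-0.5,"gripper":0.2},{"wx":0,"wy":0,"wz":0,"tx":0,"ty":0,"tz":-0.5,"gripper":0.2},{"wx":0,"wy":0,"wz":0,"tx":0,"ty":0,"tz":-0.5,"gripper":0.2}]' 
python3 -m creep '[{"wx":0,"wy":0,"wz":0,"tx":0,"ty":0,"tz":0,"gripper":0.2},{"wx":0,"wy":0,"wz":0,"tx":0,"ty":0,"tz":0,"gripper":0.2},{"wx":0,"wy":0,"wz":0,"tx":0,"ty":0,"tz":0,"gripper":0.2},{"wx":0,"wy":0,"wz":0,"tx":0,"ty":0,"tz":0,"gripper":0.2}]'
```

```text
time_s: 23.53
tool_pos: [0.5356, -0.2207, 0.0163]
tool_rot: [-180.0, 0.0, 166.5]
force: [0.5, 0.5, 0.4]
grip_width: 0.0388
grasp_force: 0.0
time_s: 23.87
tool_pos: [0.5354, -0.2206, 0.0163]
tool_rot: [-180.0, 0.0, 166.5]
force: [-0.5, 0.6, 0.0]
grip_width: 0.0514
grasp_force: 0.0
```

```bash
python3 -m creep '[{"wx":0,"wy":0,"wz":0,"tx":0,"ty":0,"tz":-10,"gripper":0.2},{"wx":0,"wy":0,"wz":0,"tx":0,"ty":0,"tz":-35,"gripper":0.2},{"wx":0,"wy":0,"wz":0,"tx":0,"ty":0,"tz":-75,"gripper":0.2},{"wx":0,"wy":0,"wz":0,"tx":0,"ty":0,"tz":-115,"gripper":0.2},{"wx":0,"wy":0,"wz":0,"tx":0,"ty":0,"tz":-130,"gripper":0.2}]' 
python3 -m creep '[{"wx":0,"wy":0,"wz":0,"tx":0,"ty":0,"tz":0,"gripper":0.2},{"wx":0,"wy":0,"wz":0,"tx":0,"ty":0,"tz":0,"gripper":0.2},{"wx":0,"wy":0,"wz":0,"tx":0,"ty":0,"tz":0,"gripper":0.2}]' >/dev/null
python3 - <<'E'
from h import *
p,w=cam("side"); cv2.imwrite("pics/s8.png",p[...,::-1])
for q in ("file_face","file_nose","beaker_mid","sample_mid","square_mid","plate"): print(q,[(np.round(r["point"],4),round(r["confidence"],2)) for r in nets.place_of(q,"side")[:1]])
E
```

```text
time_s: 24.28
tool_pos: [0.5377, -0.2223, 0.1525]
tool_rot: [-180.0, 0.5, 166.5]
force: [1.2, -0.8, 1.0]
grip_width: 0.0524
grasp_force: 0.0
file_face [(array([ 0.5369, -0.2188,  0.0069]), 0.64)]
file_nose [(array([ 0.6217, -0.2419,  0.0075]), 0.69)]
beaker_mid [(array([0.3932, 0.0217, 0.0247]), 0.73)]
sample_mid [(array([ 0.7438, -0.0128,  0.0492]), 0.87)]
square_mid [(array([ 0.5027, -0.4169,  0.0572]), 0.66)]
plate [(array([0.565 , 0.2095, 0.1293]), 0.77)]
```

View pics/s8.png

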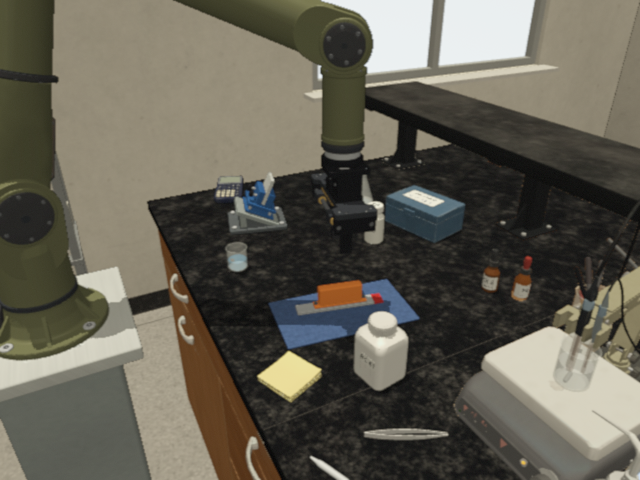

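The file lies flat on the mat at (340,300), the gripper is clear above it at (345,220), and the beaker and bottles are where they started.

```bash
python3 -c 'from cell import env; print(env.sign_off())'
```

```text
the job is handed in; nothing more can be done
None
```

I made all three forward strokes with a light press of about 3 N (estimated 5 mm of clamp travel), lifted the file about 37 mm off the edge for each return, and laid it back flat on the mat with the bystanders unmoved; the job is handed in, but sign-off gave no verdict.

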